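Clip the clay tool back on its ring

ROBOT

A 6-joint arm with a two-finger parallel gripper is mounted at the origin on the work surface. World frame = base frame: x ahead of the robot, y to its left, z up, the work surface at z = 0. Lengths are in mm, angles in degrees, forces in N, time in s.
With the tool pointing down it reaches from about 300 to 850 mm from the base axis. Payload 4.2 kg.
Tool frame: the origin (TCP) lies on the centre line of the jaws, within the pads' length; the fingertips stand 14 mm ahead of it and the grasp point (between the pads) lies 5 mm behind it; z points along the fingers, y is the line along which they close (so a half turn about z gives the same grasp; the last joint's range is limited). The gripper opens to 91 mm and grips with 3 to 60 N. Pads are 32 mm wide; open, the fingers measure 118 mm over their backs; the gripper's body (76 mm by 178 mm) begins 60 mm behind the grasp point.
Start: joints at [73.797, 18.312, 89.639, -0, 72.044, -1.146], TCP at [149.379, 555.275, 203.076] pointing down, gripper open.
Joint ranges: [-177.97, 177.97], [-48.28, 115.42], [12.27, 149.76], [-77.06, 257.06], [2.81, 150.46], [-146.56, 146.56]. Speed limits (degrees/s): [147.25, 147.25, 180, 180, 180, 180].

INTERFACE

Orientations are given as [roll, pitch, yaw] about the fixed x, y, z axes, in that order (R = Rz(yaw) Ry(pitch) Rx(roll)).
In Python, from workcell import env gives the robot as it stands.
- The arm moves only by the tool arm_command, never from a script. Its argument "motion" is a list of rows, each an object with "offset": the shift along the tool's x, y, z in m, a list of three; "spin": the turn about the tool's z in rad. In form: [{"offset": [tx, ty, tz], "spin": spin}, ...]. A call has 1 to 5 rows; each row shifts and turns the commanded pose from where the row before left it, along the tool's axes as they then stand; what a row does not reach is not made up. A row lasts 1/8 s, in which the tool goes at most 62.5 mm and 10.7 degrees, less where a joint would pass 70% of its speed; a pose out of reach is approached as far as the arm can. A call with a gripper value outside its range is refused whole. "jaw" is the finger opening in m, from 0 to 0.0912, set as the call begins (left out, the last holds). The fingers move at their own pace and stop on an object; "newtons" is the grip in N (left out, the last holds). Time passes only in rows, so rows that do not move let the fingers close. It gives the time, the measured TCP pose, the force, the opening and the grip force at its end, in the units of the state.
- env.state(): the state, without advancing time (a new reading comes with each control period).
- env.grab_frame(name): name is "scene" or "top" or "wrist"; returns (picture, depth): 480x640x3 uint8, blue, green, red; 480x640 float32, mm along the optical axis (not along the pixel's ray), 0 where there is no reading.
- env.camera_model(name): a dict with "fx", "fy", "cx", "cy" (pixels), "eye" and "rotation" of the camera in the world; the wrist camera has in their place "hand_eye" (4x4, takes a point from camera to tool coordinates, whose origin is the TCP and whose axes are the flange's). Camera axes: x right, y down, z forward; pixel columns grow to the right and rows downward; lengths in mm; the calibration is good to about 2 mm. The wrist camera is an equidistant fisheye: a pixel r from the principal point sees the ray r / f radians off the axis. A picture is of the moment at which its call begins: read the wrist's pose just before it. camera_model takes no time and is no camera call.
- env.job_done(): hands the job in; it is judged then, once.
Trained networks look in the newest picture that a camera, given by its name, has taken for a name from the list of things; names that differ only in an ending like _2 or _b are one class to them, and where a whole thing is asked for, a point or a joint stands for the part that bears it (a point fixed in the world has none). Each returns a list of dicts, best first, with "score" (0 to 1); they miss things now and then, are a little off and sometimes report something else, mostly with a low value. They report only what shows in the picture. A call takes as long as a camera call. They do not tell look-alikes from the thing itself.
- env.boxes_of(camera, target): "bbox" ([left, top, right, bottom] in pixels, round what is visible of it).
- env.pinpoint(camera, target): "location" ([column, row] in pixels: a listed point, or the origin of a listed thing).
The state is a dict: "time_s": time; "qpos": joint angles; "qvel": joint speeds; "effort": joint torques, N m; "ee_pos": TCP position; "ee_rot": TCP orientation; "force": force on the tool from outside, world axes, zero at the start; "torque": the same for the moment, N m; "gripper_width": finger opening in mm; "gripper_force": force on a finger pad.
Only numpy, scipy, OpenCV 4.12 (cv2) and the standard library are available. Lean on these libraries where they do the work, as an engineer would, in place of code of your own. Each camera call takes 0.05 s, during which the arm holds its last target. There are 200 camera calls.

TASK

Take the clay ribbon tool by its wooden handle and push its snap hook onto the near leg of the ring on the blue plate, until the spring gate has flicked shut behind the leg. Then tug the tool straight back steadily for a second with about 5 N, so that the leg pulls against the shut gate and you feel that it holds, and leave the tool clipped on, lying flat on the table. Never let the hook press on the ring with more than 12 N, keep off the yellow plate's ring, and leave the other things where they are.

Things in the scene. Friction and masses are not known exactly. Their poses are not given: they have to be found in the camera images.
- tool: Loose clay ribbon tool, 240 mm long, 0.14-0.24 kg, lying flat. Origin: on its underside, at the grip point. x runs along it to the hook, y to its left, z up. Wooden handle: x -75 to +47, 22 wide (flat sides), 24 high, blue band at x -56; wire loop behind to x -134. Ahead: flat steel hook, z 7 to 17, x 46 to 105, y -22 to +20, a fork opening to +x with a brass gate across its mouth (mm).
- mouth (a point): Middle of the hook's mouth, on the shut gate's middle line: tool x 95, y 0, z 12 mm. The gate is 5 mm thick, hinged at y -14 (knuckle reaches to y -10); its tip (y +12) rests behind the round nose (x 97.5 to 104.5, inner edge y +10). The mouth is clear from y -10 to +10. The gate swings inwards; the leg must slip past its tip on the nose side (+y).
- pocket (a point): Where the leg's axis sits when fully home: tool x 66.5, y +3, z 12 mm. The pocket runs from the gate back to x 62.5 and from y -17 to +14. A leg entering straight at tool y 0 to +6 lets the gate snap back at leg x 68 to 72, just before the rigid back; one below y -4 jams the gate open. After the tug the leg's axis is at x 88.5.
- gate (a joint): Angle of the hook's brass spring gate: 0 shut, grows to 1.4 rad as it swings inwards. Its spring always pulls it shut (0.05 N m shut, 0.10 N m fully open; pushing the leg in takes roughly 3 to 6 N).
- ring_blue: Blue steel plate (100 x 70 x 5 mm) screwed down, with an upright rigid steel ring (eye of 8 mm bar, 69 mm high, straight legs up to z 45, 56 mm apart along x, on the plate's middle line). Origin: table height, nominal axis of the near leg, x to the far leg. Plate x -15 to 85. The ring is clamped fast in a slot: it stands up to 6 mm nearer or further in x; readings do not show it. Push +x.
- ring_yellow: The same plate and ring in yellow, not to be used; same size, origin and axes.
- pot: Loose brown clay pot, 90 mm across, 85 mm high; origin under its centre.
- jar_red: Loose red glaze jar with white cap, 60 mm across, 90 mm high; origin under its centre.
- jar_green: Loose green glaze jar with white cap, 60 mm across, 90 mm high; origin under its centre.
- bowl: Loose blue bowl, 110 mm across, 50 mm high; origin under its centre.
- rib: Loose wooden rib, 65 x 38 x 8 mm, lying flat; origin under its centre.
- brush: Loose glaze brush lying flat; origin under its middle.
There are look-alikes about, which are no part of the job. What is shaped like the tool but purple is not meant.

How it is judged (in metres and radians):
On the way, in this order (a step that is already met when the one before it is completed fails the run):
1. the blue plate's near leg is inside the hook and the gate is shut behind it (value of joint gate below 0.12 rad and x of ring_blue in the frame of tool between 0.058 and 0.095 m and y of ring_blue in the frame of tool between -0.015 and 0.0125 m and z of ring_blue in the frame of tool between -0.045 and 0.02 m), for 0.1 s.
2. the tool is tugged back: the leg bears on the shut gate from inside with more than 3 N for 0.3 s (contact force between tool and ring_blue above 3 N and x of ring_blue in the frame of tool between 0.081 and 0.0955 m and value of joint gate below 0.12 rad), for 0.3 s.
At the end, for the whole second after the job is handed in: The near leg of the blue plate's ring is inside the hook's pocket, the gate is shut (below 0.12 rad), and the tool lies flat on the table (underside within 8 mm of it, tilt below 0.12 rad), at rest (value of joint gate below 0.12 rad and x of ring_blue in the frame of tool between 0.058 and 0.095 m and y of ring_blue in the frame of tool between -0.015 and 0.0125 m and height (world z) of tool below 0.008 m and angle between tool's own z axis and vertical below 0.12 rad and linear speed of tool below 0.02 m/s); the robot touches nothing.
It fails at once if the tool presses on the blue plate or its ring with more than 12 N (contact force between tool and ring_blue above 12 N).
It fails at once if the tool bears on the yellow plate's ring (contact force between tool and ring_yellow above 3 N).
It fails at once if the arm leans on the yellow plate or its ring (contact force between the arm and ring_yellow above 8 N).
It fails at once if another thing is moved by more than 25 mm (distance of any of pot, jar_red, jar_green, bowl, rib, brush from where it was at the start of the episode above 0.025 m).
It also fails if it takes over 54 s, if anything falls off the work surface, if the arm or the gripper's body presses on something with over 40 N, if the wrist force passes 120 N, or if a joint passes its speed limit or range.

## Working session

There is one attempt and no reset: what is moved stays moved. The work goes in short steps, Python scripts to look and compute and a tool call to move; the robot and the scene stay as the last step left them, time stands still between calls to the robot, and variables do not carry over. Pictures are saved under pics/ and viewed, at most 10 in all, crops included, and the job is handed in when it is done.

Besides the shell and the picture viewer there is one more tool, called after "Call:" as name(argument=value, ...), one argument or row to a line, values as JSON. arm_command: Moves the arm, as the interface text tells. Its arguments: {"type":"object","properties":{"motion":{"type":"array"},"jaw":{"type":"number"},"newtons":{"type":"number"}},"required":["motion"]}

```bash
mkdir -p pics; ls; python3 - <<'E'
from workcell import env
import cv2,numpy as np
print(env.state())
for n in("top","scene"):
    p,d=env.grab_frame(n); cv2.imwrite(f"pics/{n}0.png",p); np.save(f"pics/{n}0.npy",d)
    print(n,env.camera_model(n))
    for t in("tool","mouth","ring_blue","ring_yellow"):
        print(t,[(r["score"],r["location"]) for r in env.pinpoint(n,t)][:3],[(r["score"],r["bbox"]) for r in env.boxes_of(n,t)][:3])
print(env.camera_model("wrist"))
E
```

```text
pics
{'time_s': 0.0, 'qpos': array([ 7.37976975e+01,  1.83505764e+01,  8.97070866e+01,  3.70889784e-04,
        7.20422530e+01, -1.14659783e+00]), 'qvel': array([ 0.08267811,  0.01818588,  0.02862567,  0.00216628,  0.08364694,
       -0.0220873 ]), 'effort': array([ 4.22002413e-04, -4.12466705e+01, -2.31973743e+01,  7.27513572e-02,
        4.58025362e-02, -1.49916968e-04]), 'ee_pos': array([149.21864993, 554.758833  , 202.22634816]), 'ee_rot': array([-1.79900111e+02, -2.35192736e-03,  1.64944179e+02]), 'force': array([0.12419064, 0.79772476, 0.05177952]), 'torque': array([ 0.03397964, -0.0163778 , -0.0499735 ]), 'gripper_force': 0.0, 'gripper_width': 91.09187144514948}
top {'fx': 463.4773831215667, 'fy': 463.4773831215667, 'cx': 323.35063690663634, 'cy': 241.58465770158756, 'eye': array([437.93449028, -35.0763361 , 984.96315233]), 'rotation': array([-175.92206741,    1.7073631 ,  -88.97207653])}
tool [(0.86, [494.8, 391.7]), (0.83, [418.6, 257.2]), (0.7, [331.8, 244.4])] [(0.88, [405.8, 222.1, 436.7, 305.8]), (0.58, [311.5, 200.3, 351.6, 299.2]), (0.58, [476.4, 343.0, 512.1, 459.4])]
[... 839 characters left out ...]
, 306.9, 301.6]), (0.61, [138.7, 233.4, 177.1, 289.3]), (0.59, [296.2, 230.2, 355.0, 256.4])]
ring_blue [(0.96, [419.7, 229.9])] [(0.67, [405.5, 210.8, 446.9, 249.2])]
ring_yellow [(0.62, [329.8, 314.5])] [(0.85, [316.2, 303.0, 365.7, 347.6])]
{'fx': 371.64829954431775, 'fy': 371.64829954431775, 'cx': 320.541985328764, 'cy': 234.72767589490277, 'hand_eye': array([[ 7.19544109e-04, -9.61909899e-01, -2.73365741e-01,
         7.74142951e+01],
       [ 9.99999571e-01,  8.51594034e-04, -3.64394347e-04,
        -1.26657752e-01],
       [ 5.83311164e-04, -2.73365362e-01,  9.61910099e-01,
        -1.81548021e+02],
       [ 0.00000000e+00,  0.00000000e+00,  0.00000000e+00,
         1.00000000e+00]])}
```

View pics/top0.png

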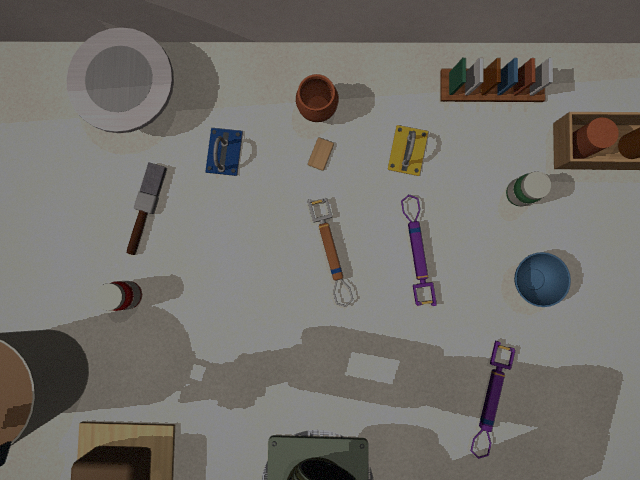

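View pics/scene0.png

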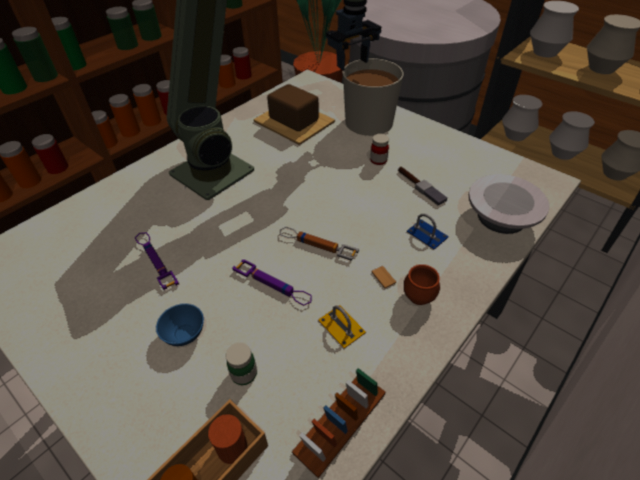

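The top view shows the wooden tool at about (330,245): hook at (320,208) at the far end, blue band at (335,270). The blue plate is at (224,152), with its near leg at about (223,166). The purple tools at (418,255) and (492,395) are the look-alikes. The scene view agrees.

```bash
cat > h.py <<'E'
import numpy as np,cv2
from scipy.spatial.transform import Rotation as Ro
from workcell import env
def pose(n,s=None):
    c=env.camera_model(n)
    if n=="wrist":
        H=np.array(c["hand_eye"]); R=Ro.from_euler("xyz",s["ee_rot"],degrees=True).as_matrix()
        return c,R@H[:3,:3],R@H[:3,3]+s["ee_pos"]
    return c,Ro.from_euler("xyz",c["rotation"],degrees=True).as_matrix(),np.array(c["eye"])
def rays(n,uv,s=None):
    c,R,e=pose(n,s); uv=np.atleast_2d(np.array(uv,float))
    x=(uv-[c["cx"],c["cy"]])/c["fx"]
    if n=="wrist":
        t=np.linalg.norm(x,axis=1,keepdims=True)+1e-9
        x=x/t*np.tan(t)
    return np.c_[x,np.ones(len(x))]@R.T,e
def onz(n,uv,z,s=None):
    r,e=rays(n,uv,s); return e+r*((z-e[2])/r[:,2])[:,None]
def depthpts(n,uv,d,s=None):
    uv=np.atleast_2d(uv); r,e=rays(n,uv,s); dd=d[uv[:,1].astype(int),uv[:,0].astype(int)]
    return e+r*dd[:,None]
E
python3 - <<'E'
from h import *
p=cv2.imread("pics/top0.png");d=np.load("pics/top0.npy");hsv=cv2.cvtColor(p,cv2.COLOR_BGR2HSV)
def m(x0,y0,x1,y1,lo,hi):
    k=cv2.inRange(hsv,lo,hi);o=np.zeros_like(k);o[y0:y1,x0:x1]=k[y0:y1,x0:x1];v,u=np.nonzero(o);return np.c_[u,v]
for nm,a,z in(("handle",m(305,218,355,282,(3,110,60),(18,255,255)),24),("blue",m(200,120,250,180,(100,140,40),(125,255,255)),5),("yellow",m(380,115,435,180,(20,120,80),(35,255,255)),5),("band",m(325,255,350,285,(95,110,40),(125,255,255)),24)):
    w=onz("top",a,z)[:,:2].astype(np.float32); r=cv2.minAreaRect(w); b=cv2.boxPoints(r)
    print(nm,len(a),r,b.round().tolist()); 
    print("  median z",np.median(depthpts("top",a,d)[:,2]))
print(onz("top",[[223.5,165.5]],0),onz("scene",[[419.7,229.9]],0))
print(onz("top",[[331.8,244.4],[316,202.2]],0),onz("scene",[[322.5,246.3],[353.3,254.5]],0))
# ring top pts
v,u=np.mgrid[120:180,200:250];a=np.c_[u.ravel(),v.ravel()];P=depthpts("top",a,d);k=P[:,2]>40
Q=P[k];print(len(Q),Q.mean(0),Q.min(0),Q.max(0))
E
```

```text
handle 508 ((486.6748962402344, -20.284992218017578), (120.10694122314453, 20.390338897705078), 16.24932289123535) [[426.0, -27.0], [432.0, -47.0], [547.0, -13.0], [541.0, 6.0]]
  median z 22.619445245986185
blue 908 ((699.838623046875, 215.42141723632812), (67.07987213134766, 97.89908599853516), 84.70853424072266) [[648.0, 187.0], [745.0, 178.0], [752.0, 244.0], [654.0, 253.0]]
  median z 3.84171272698984
yellow 1159 ((706.8175048828125, -181.3435821533203), (69.3554916381836, 99.71934509277344), 79.10108947753906) [[651.0, -206.0], [749.0, -225.0], [762.0, -157.0], [664.0, -138.0]]
  median z 3.994577556502122
band 38 ((446.6075744628906, -31.65576171875), (7.372259140014648, 20.17810821533203), 16.929439544677734) [[440.0, -23.0], [446.0, -42.0], [453.0, -40.0], [447.0, -21.0]]
  median z 22.6018311135374
[[669.78304278 215.34327954   0.        ]] [[676.37383663 217.56606789   0.        ]]
[[501.92481172 -22.56685269   0.        ]
 [592.10106333  12.83468998   0.        ]] [[ 5.03331033e+02 -1.42325437e+01  0.00000000e+00]
 [ 5.88205792e+02  1.78700804e+01  1.13686838e-13]]
134 [668.67147315 196.94690554 129.20402622] [437.93449028 -35.0763361   40.15589956] [721.38562016 222.81889722 984.96315233]
```

Call:
arm_command(
  motion=[
    {"offset": [-0.0325,-0.0307,0],"spin": 0},
    {"offset": [-0.0325,-0.0307,0],"spin": 0},
    {"offset": [-0.0325,-0.0307,0],"spin": 0},
    {"offset": [-0.0325,-0.0307,0],"spin": 0},
    {"offset": [-0.0325,-0.0307,0],"spin": 0},
  ],
)

```text
time_s: 1.52
ee_pos: [267.0, 363.6, 203.2]
ee_rot: [180.0, 0.0, 165.0]
force: [0.8, -0.2, 0.2]
gripper_width: 91.0
gripper_force: 0.0
```

Call:
arm_command(
  motion=[
    {"offset": [-0.0325,-0.0307,0],"spin": 0},
    {"offset": [-0.0325,-0.0307,0],"spin": 0},
    {"offset": [-0.0325,-0.0307,0],"spin": 0},
    {"offset": [-0.0325,-0.0307,0],"spin": 0},
    {"offset": [-0.0325,-0.0307,0],"spin": 0},
  ],
)

```text
time_s: 2.15
ee_pos: [384.2, 173.1, 203.3]
ee_rot: [180.0, 0.0, 164.9]
force: [-0.1, 0.4, -0.3]
gripper_width: 91.2
gripper_force: 0.0
```

Call:
arm_command(
  motion=[
    {"offset": [-0.0325,-0.0307,0],"spin": 0},
    {"offset": [-0.0325,-0.0307,0],"spin": 0},
    {"offset": [-0.0325,-0.0307,0],"spin": 0},
    {"offset": [-0.0325,-0.0307,0],"spin": 0},
    {"offset": [-0.0325,-0.0307,0],"spin": 0},
  ],
)

```text
time_s: 2.78
ee_pos: [501.2, -17.4, 203.2]
ee_rot: [180.0, 0.0, 164.9]
force: [-0.7, 0.6, 0.2]
gripper_width: 91.1
gripper_force: 0.0
```

Call:
arm_command(
  motion=[
    {"offset": [0,0,0],"spin": 0.173},
    {"offset": [0,0,0],"spin": 0.173},
    {"offset": [0,0,0],"spin": 0.173},
    {"offset": [0,0,0],"spin": 0.173},
    {"offset": [0,0,0],"spin": 0.173},
  ],
)

```text
time_s: 3.4
ee_pos: [500.5, -16.1, 203.1]
ee_rot: [180.0, 0.0, 115.1]
force: [-0.4, -0.0, -0.1]
gripper_width: 91.3
gripper_force: 0.0
```

Call:
arm_command(
  motion=[
    {"offset": [0,0,0],"spin": 0.173},
    {"offset": [0,0,0],"spin": 0.173},
    {"offset": [0,0,0],"spin": 0.173},
    {"offset": [0,0,0],"spin": 0.173},
    {"offset": [0,0,0],"spin": 0.173},
  ],
)

```text
time_s: 4.03
ee_pos: [500.5, -16.1, 203.1]
ee_rot: [180.0, -0.0, 65.5]
force: [0.3, -0.5, -0.2]
gripper_width: 91.3
gripper_force: 0.0
```

Call:
arm_command(
  motion=[
    {"offset": [0,0,0],"spin": 0.173},
    {"offset": [0,0,0],"spin": 0.173},
    {"offset": [0,0,0],"spin": 0.173},
    {"offset": [0,0,0],"spin": 0.173},
    {"offset": [0,0,0],"spin": 0.173},
  ],
)

```text
time_s: 4.65
ee_pos: [500.5, -16.0, 203.1]
ee_rot: [-180.0, -0.0, 15.9]
force: [-0.1, -0.1, -0.2]
gripper_width: 91.4
gripper_force: 0.0
```

```bash
python3 - <<'E'
from h import *
s=env.state();p,d=env.grab_frame("wrist");cv2.imwrite("pics/w1.png",p);np.save("pics/w1.npy",d)
print(s["ee_pos"],s["ee_rot"])
hsv=cv2.cvtColor(p,cv2.COLOR_BGR2HSV)
k=cv2.inRange(hsv,(3,110,50),(18,255,255));n,l,st,c=cv2.connectedComponentsWithStats(k);i=1+st[1:,4].argmax()
v,u=np.nonzero(l==i);a=np.c_[u,v];print(st[i])
w=onz("wrist",a,24,s)[:,:2].astype(np.float32);print(cv2.minAreaRect(w))
for t in("tool","mouth","pocket"):
    q=[(r["score"],onz("wrist",r["location"],0 if t=="tool" else 12,s)[0].round(1),r["location"]) for r in env.pinpoint("wrist",t)];print(t,q)
E
```

```text
[500.51477958 -16.04469013 203.08189041] [-1.79997115e+02 -7.30949359e-03  1.59334440e+01]
[ 310  163   22   97 1966]
((498.21728515625, -16.671245574951172), (98.15077209472656, 20.43153190612793), 15.593073844909668)
tool [(0.9, array([502.4, -19.5,   0. ]), [323.9, 204.5]), (0.74, array([ 480.6, -202.7,    0. ]), [469.0, 266.2])]
mouth [(0.7, array([591.6,  11.8,  12. ]), [318.5, 113.7])]
pocket [(0.94, array([565. ,   6.5,  12. ]), [316.3, 140.7]), (0.18, array([663.9, 210.2,  12. ]), [158.2, 10.4])]
```

View pics/w1.png

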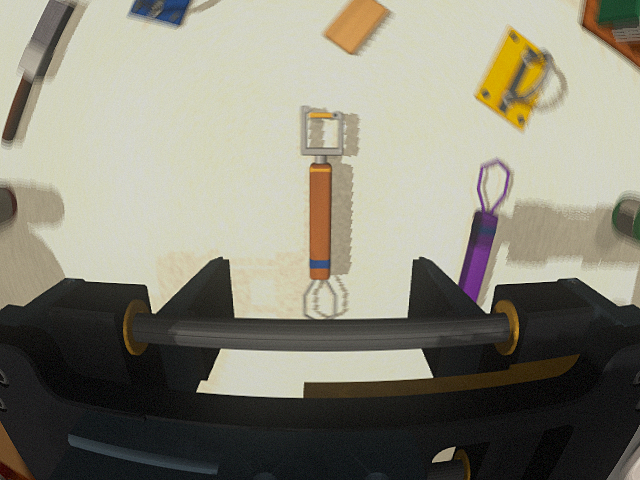

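The wrist view shows the wooden tool centred between the jaws: hook at (322,130), handle from (320,163) to (320,280). No correction is needed, so I go down and grip.

Call:
arm_command(
  motion=[
    {"offset": [0,0,0.04],"spin": 0},
    {"offset": [0,0,0.04],"spin": 0},
    {"offset": [0,0,0.04],"spin": 0},
    {"offset": [0,0,0.04],"spin": 0},
    {"offset": [0,0,0.026],"spin": 0},
  ],
)

```text
time_s: 5.48
ee_pos: [499.7, -16.0, 15.3]
ee_rot: [-180.0, 0.1, 16.4]
force: [-0.3, -0.5, 0.2]
gripper_width: 91.0
gripper_force: 0.0
```

Call:
arm_command(
  motion=[
    {"offset": [0,0,0],"spin": 0},
    {"offset": [0,0,0],"spin": 0},
    {"offset": [0,0,0],"spin": 0},
    {"offset": [0,0,0],"spin": 0},
    {"offset": [0,0,0],"spin": 0},
  ],
  jaw=0,
  newtons=40,
)

```text
time_s: 6.1
ee_pos: [500.8, -16.0, 17.6]
ee_rot: [180.0, -0.1, 16.3]
force: [0.3, -1.1, 0.6]
gripper_width: 44.4
gripper_force: 0.0
```

Call:
arm_command(
  motion=[
    {"offset": [0,0,0],"spin": 0},
    {"offset": [0,0,0],"spin": 0},
    {"offset": [0,0,0],"spin": 0},
    {"offset": [0,0,0],"spin": 0},
  ],
)

```text
time_s: 6.6
ee_pos: [500.5, -16.0, 17.0]
ee_rot: [-180.0, 0.0, 16.3]
force: [0.1, -0.8, -0.8]
gripper_width: 4.2
gripper_force: 0.0
```

The jaws closed to 4 mm, so they seem to have missed the handle. I look before doing anything else.

```bash
python3 - <<'E'
from h import *
s=env.state();p,d=env.grab_frame("wrist");cv2.imwrite("pics/w2.png",p)
q,_=env.grab_frame("top");cv2.imwrite("pics/t2.png",q)
print(s)
print([(r["score"],r["location"]) for r in env.pinpoint("wrist","pocket")])
E
```

```text
{'time_s': 6.6, 'qpos': array([-3.15567833e+00,  2.31859598e+01,  1.13514307e+02,  7.09854211e-03,
        4.33078305e+01,  7.05779740e+01]), 'qvel': array([-0.05432445,  0.00667905, -0.00078487,  0.06153183, -0.0254117 ,
        0.09638713]), 'effort': array([-5.30395550e-05, -3.86480892e+01, -1.60668951e+01,  4.13241377e-02,
       -6.00670371e-02,  7.68798486e-05]), 'ee_pos': array([500.47303536, -16.04548754,  16.97430223]), 'ee_rot': array([-1.79992716e+02,  6.01796726e-03,  1.62611822e+01]), 'force': array([ 0.06757497, -0.81054536, -0.75775301]), 'torque': array([-0.06992254,  0.17259568, -0.0505125 ]), 'gripper_force': 0.0, 'gripper_width': 4.1839436727453005}
[(0.63, [309.1, 153.6])]
```

View pics/w2.png

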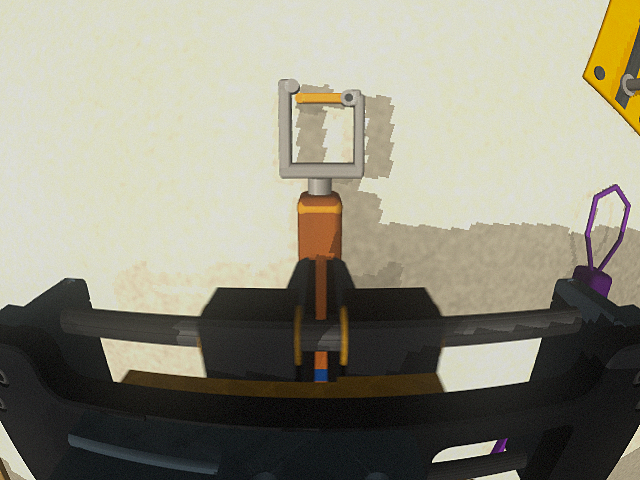

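The picture shows the handle passing under the closed fingers: a thin orange strip at (320,300) between them, and a full-width handle at (320,230). I check the heights from depth.

```bash
python3 - <<'E'
from h import *
s=env.state();p,d=env.grab_frame("wrist")
for uv in([320,240],[312,225],[150,150],[150,250],[320,290],[308,275],[335,275],[305,300],[345,270],[240,320],[400,320],[320,168]):
    print(uv,d[uv[1],uv[0]],depthpts("wrist",[uv],d,s)[0].round(1), p[uv[1],uv[0]])
d1=np.load("pics/w1.npy");print(d1[150,150],d1[230,320])
q,dt=env.grab_frame("scene");cv2.imwrite("pics/s2.png",cv2.resize(q[150:330,200:440],None,fx=3.2,fy=3.2))
E
```

```text
[320, 240] 184.14987 [523.7  -9.2  22.1] [ 42  92 165]
[312, 225] 180.20863 [530.4  -3.2  23.9] [ 50  95 166]
[150, 150] 193.4052 [541.1  97.1  -0.8] [181 212 219]
[150, 250] 210.3286 [481.5  86.5  -1.3] [196 220 220]
[320, 290] 190.23012 [498.2 -16.6  23.3] [29 39 65]
[308, 275] 156.82994 [516.1  -6.1  52.3] [37 43 45]
[335, 275] 156.90767 [519.2 -17.1  52.3] [33 41 38]
[305, 300] 86.81401 [536.4  -1.8 119.2] [26 24 29]
[345, 270] 212.49979 [ 5.04e+02 -2.99e+01 -3.00e-01] [128 152 164]
[240, 320] 77.839096 [532.1  11.2 128.7] [36 37 38]
[400, 320] 79.56182 [541.1 -22.6 127.2] [25 24 27]
[320, 168] 178.50774 [557.5   0.7  18. ] [145 157 166]
372.89633 372.48984
```

View pics/s2.png

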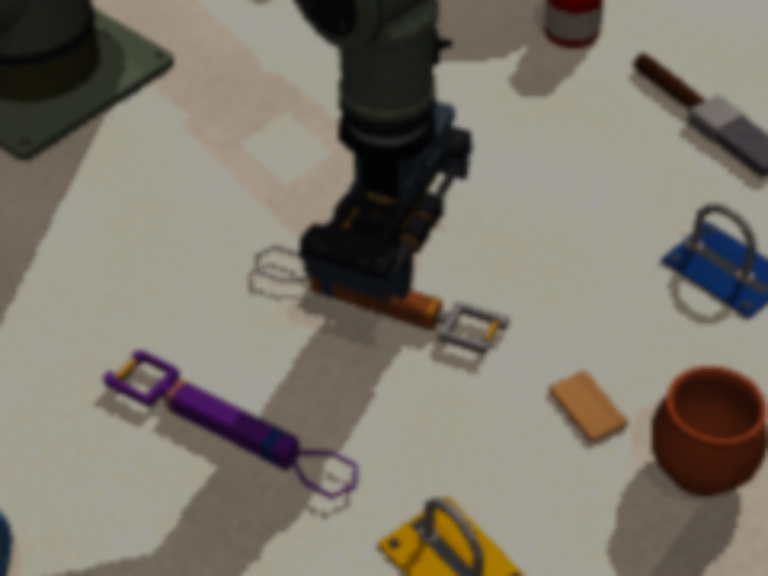

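```bash
python3 - <<'E'
from h import *
s=env.state();p,d=env.grab_frame("wrist")
print(s["time_s"],s["gripper_width"],s["gripper_force"],s["ee_pos"])
for r in range(240,300,4):
    cs=list(range(290,356,4));P=depthpts("wrist",[[c,r] for c in cs],d,s)
    print(r,[int(round(z)) for z in P[:,2]])
E
```

```text
6.85 0.2676514384381222 0.0 [500.4845087  -16.04218524  16.9967011 ]
240 [0, 0, 20, 22, 24, 23, 24, 24, 24, 24, 24, 23, 23, 0, 0, 0, -1]
244 [1, 0, 21, 23, 23, 24, 24, 24, 23, 25, 24, 24, 23, -1, -1, 0, 0]
248 [-1, 0, 20, 23, 24, 25, 23, 24, 24, 24, 24, 24, 199, -1, -1, 0, 1]
252 [-1, 0, 1, 23, 25, 23, 23, 23, 24, 23, 24, 24, 23, 1, 0, -1, 1]
256 [-1, -1, 1, 24, 23, 24, 24, 24, 24, 25, 24, 23, 23, 0, 0, 0, -1]
260 [1, 0, 0, 24, 31, 32, 27, 28, 28, 29, 33, 33, 23, -2, -1, 1, 0]
264 [-1, 0, 0, 38, 39, 38, 34, 34, 34, 35, 39, 38, 38, -1, 0, 0, 1]
268 [-1, 0, 0, 199, 42, 43, 39, 39, 39, 39, 42, 43, 43, 0, 0, 0, 0]
272 [1, 1, 47, 48, 48, 48, 44, 43, 45, 44, 48, 49, 48, 48, 1, -1, 0]
276 [-1, -1, 54, 52, 53, 52, 49, 49, 50, 50, 53, 53, 52, 53, 199, 0, 0]
280 [0, 57, 57, 57, 57, 56, 52, 53, 54, 53, 57, 56, 56, 56, 56, -1, 0]
284 [0, 61, 61, 61, 61, 61, 57, 57, 58, 58, 61, 60, 62, 61, 62, -1, 1]
288 [111, 111, 111, 111, 66, 65, 61, 61, 61, 61, 64, 65, 111, 112, 112, 112, 112]
292 [113, 114, 115, 113, 113, 68, 65, 65, 66, 64, 69, 112, 115, 115, 114, 114, 113]
296 [117, 116, 116, 116, 116, 72, 69, 69, 70, 69, 72, 113, 115, 118, 116, 116, 116]
```

Call:
arm_command(
  motion=[
    {"offset": [0,0,0],"spin": 0},
  ],
)

```text
time_s: 7.02
ee_pos: [500.5, -16.0, 17.0]
ee_rot: [-180.0, -0.0, 16.3]
force: [-0.3, -0.3, 0.5]
gripper_width: 0.7
gripper_force: 0.0
```

```bash
python3 - <<'E'
from h import *
d=np.load("pics/w1.npy")
class S(dict):pass
s={"ee_pos":np.zeros(3),"ee_rot":np.zeros(3)} # tool frame
for cs in((190,232,3),(410,455,3)):
  for r in range(254,280,3):
    P=depthpts("wrist",[[c,r] for c in range(*cs)],d,s)
    P=P[(P[:,2]<60)&(P[:,2]>-100)]
    if len(P): print(r,"z max",P[P[:,2].argmax()].round(1))
s=env.state();p,d=env.grab_frame("wrist")
s={"ee_pos":np.zeros(3),"ee_rot":np.zeros(3)}
for c in(308,312,320,326,330,334):
    print(c,[tuple(depthpts("wrist",[[c,r]],d,s)[0].round(1).tolist()) for r in (258,259,260,261,262)])
E
```

```text
257 z max [ 17.4 -49.6 -12.3]
260 z max [ 15.8 -48.2 -12.1]
263 z max [ 15.4 -45.9 -15.1]
266 z max [ 14.2 -45.8 -16.2]
269 z max [ 10.7 -45.7 -11.2]
272 z max [  8.9 -46.  -10.8]
275 z max [  7.9 -45.7 -12.2]
278 z max [  6.2 -45.9 -12.2]
257 z max [ 17.1  49.1 -11.1]
260 z max [ 15.5  49.3 -11.1]
263 z max [ 14.3  46.1 -12. ]
266 z max [ 13.2  45.8 -13.5]
269 z max [ 11.7  45.9 -13.7]
272 z max [ 10.   46.1 -13.3]
275 z max [  8.8  45.9 -14.4]
278 z max [  7.3  46.  -14.6]
308 [(15.1, -6.1, -6.1), (17.1, -5.9, -13.4), (17.1, -5.8, -14.9), (17.1, -5.8, -16.1), (17.5, -5.7, -18.8)]
312 [(17.2, -4.0, -12.1), (17.3, -3.9, -14.0), (17.8, -3.9, -16.6), (17.3, -3.9, -16.6), (17.7, -3.8, -19.2)]
320 [(15.3, -0.1, -6.8), (14.6, -0.1, -6.5), (14.3, -0.1, -6.8), (14.1, -0.1, -7.8), (13.3, -0.1, -7.0)]
326 [(15.1, 2.9, -6.1), (14.8, 2.9, -6.9), (15.8, 2.8, -11.2), (15.5, 2.8, -11.9), (15.4, 2.8, -12.9)]
330 [(17.1, 4.7, -12.0), (17.1, 4.7, -13.4), (17.2, 4.7, -15.2), (17.5, 4.6, -17.3), (17.4, 4.6, -18.3)]
334 [(15.2, 6.9, -6.5), (17.0, 6.6, -13.2), (17.3, 6.6, -15.3), (17.4, 6.5, -17.1), (17.4, 6.4, -18.3)]
```

Depth shows the real fingertips 11 mm behind the reported TCP, not 14 mm ahead of it. They are now at about z 28, above the 24 mm handle. I open the jaws, go about 23 mm lower while watching the force, and grip again.

Call:
arm_command(
  motion=[
    {"offset": [0,0,0],"spin": 0},
    {"offset": [0,0,0],"spin": 0},
    {"offset": [0,0,0],"spin": 0},
    {"offset": [0,0,0],"spin": 0},
    {"offset": [0,0,0],"spin": 0},
  ],
  jaw=0.06,
)

```text
time_s: 7.7
ee_pos: [500.5, -16.0, 17.0]
ee_rot: [-180.0, -0.0, 16.3]
force: [-0.0, -0.5, -0.8]
gripper_width: 47.4
gripper_force: 0.0
```

Call:
arm_command(
  motion=[
    {"offset": [0,0,0.005],"spin": 0},
    {"offset": [0,0,0.005],"spin": 0},
    {"offset": [0,0,0.005],"spin": 0},
    {"offset": [0,0,0],"spin": 0},
  ],
)

```text
time_s: 8.2
ee_pos: [500.1, -16.0, 1.5]
ee_rot: [-180.0, 0.1, 16.3]
force: [0.8, -0.4, 0.1]
gripper_width: 59.6
gripper_force: 0.0
```

Call:
arm_command(
  motion=[
    {"offset": [0,0,0.004],"spin": 0},
    {"offset": [0,0,0.003],"spin": 0},
    {"offset": [0,0,0],"spin": 0},
  ],
)

```text
time_s: 8.57
ee_pos: [500.3, -16.0, -5.2]
ee_rot: [-180.0, 0.0, 16.3]
force: [0.8, -0.2, -0.4]
gripper_width: 60.5
gripper_force: 0.0
```

Call:
arm_command(
  motion=[
    {"offset": [0,0,0],"spin": 0},
    {"offset": [0,0,0],"spin": 0},
    {"offset": [0,0,0],"spin": 0},
    {"offset": [0,0,0],"spin": 0},
    {"offset": [0,0,0],"spin": 0},
  ],
  jaw=0,
  newtons=40,
)

```text
time_s: 9.2
ee_pos: [500.5, -16.0, -4.9]
ee_rot: [-180.0, -0.0, 16.3]
force: [0.7, 1.4, 1.1]
gripper_width: 21.8
gripper_force: 40.0
```

Call:
arm_command(
  motion=[
    {"offset": [0,0,0],"spin": 0},
    {"offset": [0,0,0],"spin": 0},
    {"offset": [0,0,0],"spin": 0},
  ],
)

```text
time_s: 9.57
ee_pos: [500.5, -16.0, -4.9]
ee_rot: [-180.0, -0.0, 16.3]
force: [0.0, -1.1, 1.7]
gripper_width: 21.7
gripper_force: 40.0
```

Gripped, at 21.7 mm and 40 N. I lift and carry the tool to a spot in front of the blue ring.

Call:
arm_command(
  motion=[
    {"offset": [0,0,-0.013],"spin": 0},
    {"offset": [0,0,-0.014],"spin": 0},
    {"offset": [0,0,-0.013],"spin": 0},
  ],
)

```text
time_s: 9.95
ee_pos: [500.8, -16.1, 36.3]
ee_rot: [180.0, -0.1, 16.3]
force: [0.4, -0.5, -1.7]
gripper_width: 21.5
gripper_force: 40.0
```

Call:
arm_command(
  motion=[
    {"offset": [0.0139,-0.0386,0],"spin": 0},
    {"offset": [0.0139,-0.0386,0],"spin": 0},
    {"offset": [0.0139,-0.0386,0],"spin": 0},
    {"offset": [0.0139,-0.0386,0],"spin": 0},
    {"offset": [0.0139,-0.0386,0],"spin": 0},
  ],
)

```text
time_s: 10.58
ee_pos: [513.4, 190.1, 36.0]
ee_rot: [-180.0, -0.1, 16.3]
force: [1.2, 0.1, -2.6]
gripper_width: 21.9
gripper_force: 40.0
```

Call:
arm_command(
  motion=[
    {"offset": [0.0139,-0.0386,0],"spin": 0},
    {"offset": [0,0,0],"spin": 0.1257},
    {"offset": [0,0,0],"spin": 0.1257},
    {"offset": [0,0,0],"spin": 0.1257},
    {"offset": [0,0,0],"spin": 0},
  ],
)

```text
time_s: 11.2
ee_pos: [515.8, 229.7, 35.7]
ee_rot: [-180.0, -0.0, -5.3]
force: [-0.8, 0.1, -2.1]
gripper_width: 22.2
gripper_force: 40.0
```

```bash
cat > look.py <<'E'
from h import *
import sys
s=env.state();p,d=env.grab_frame("wrist");cv2.imwrite("pics/%s.png"%sys.argv[1],p);np.save("pics/%s.npy"%sys.argv[1],d)
print(s["time_s"],s["ee_pos"].round(1),s["ee_rot"].round(2),s["gripper_width"].round(1))
z={"ee_pos":np.zeros(3),"ee_rot":np.zeros(3)}
for t in("mouth","pocket","ring_blue"):
    for r in env.pinpoint("wrist",t)[:2]: 
        u,v=map(int,r["location"]); print(t,r["score"],u,v)
hsv=cv2.cvtColor(p,cv2.COLOR_BGR2HSV)
k=cv2.inRange(hsv,(100,120,30),(128,255,255))
n,l,st,c=cv2.connectedComponentsWithStats(k); k[l!=1+st[1:,4].argmax()]=0
v,u=np.nonzero(k);h=s["ee_pos"][2]
w=onz("wrist",np.c_[u,v],5,s)
R=Ro.from_euler("xyz",s["ee_rot"],degrees=True).as_matrix()
w=((w-s["ee_pos"])@R)[:,:2].astype(np.float32)
print("plate in TCP frame",cv2.minAreaRect(w))
vv,uu=np.mgrid[0:480,0:640];a=np.c_[uu.ravel(),vv.ravel()];P=depthpts("wrist",a,d,z)
zz=s["ee_pos"][2]-P[:,2]
np.savez("pics/%s_pts.npz"%sys.argv[1],P=P,z=zz)
E
python3 look.py w3
```

```text
Traceback (most recent call last):
  File "look.py", line 4, in <module>
    print(s["time_s"],s["ee_pos"].round(1),s["ee_rot"].round(2),s["gripper_width"].round(1))
                                                                ^^^^^^^^^^^^^^^^^^^^^^^^
AttributeError: 'float' object has no attribute 'round'
```

View pics/w3.png

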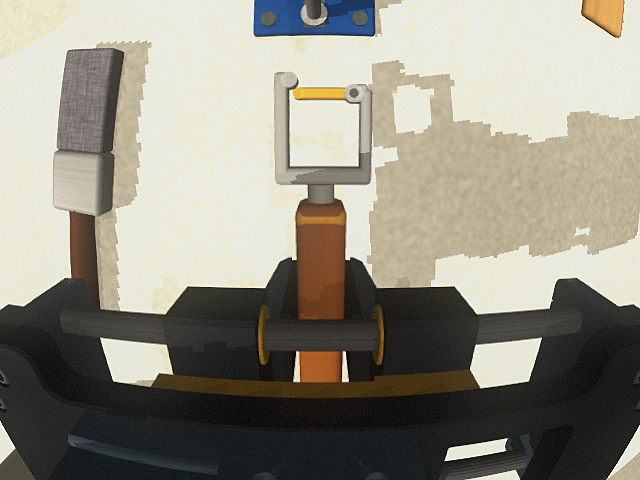

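The hook hangs straight ahead: nose at (289,80), gate at (320,94). The leg stands at about (315,12) on the blue plate. I now measure both in the TCP frame.

```bash
sed -i 's/,s\["gripper_width"\].round(1)//' look.py; python3 look.py w4; python3 - <<'E'
import numpy as np,cv2
f=np.load("pics/w4_pts.npz");p=cv2.imread("pics/w4.png");P=f["P"].reshape(480,640,3);z=f["z"].reshape(480,640)
hs=cv2.cvtColor(p,cv2.COLOR_BGR2HSV)
ok=(P[...,2]>-100)&(P[...,2]<60)
# handle
for r in range(205,260,12):
    k=(z[r]>44)&(z[r]<60)&ok[r]; k[:270]=0;k[370:]=0;c=np.nonzero(k)[0]
    if len(c):print("handle",r,c.min(),c.max(),P[r,c].min(0).round(1),P[r,c].max(0).round(1),np.median(z[r,c]).round(1))
for r in range(74,186,8):
    k=(z[r]>25)&(z[r]<60)&ok[r];k[:250]=0;k[400:]=0;c=np.nonzero(k)[0]
    if len(c):print("hook",r,c.min(),c.max(),"x",np.median(P[r,c,0]).round(1),"y",P[r,c,1].min().round(1),P[r,c,1].max().round(1),"z",np.median(z[r,c]).round(1))
for r in range(0,34,3):
    k=(z[r]>9)&(z[r]<80)&ok[r];k[:270]=0;k[360:]=0;c=np.nonzero(k)[0]
    if len(c):print("leg",r,c.min(),c.max(),"x",np.median(P[r,c,0]).round(1),"y",P[r,c,1].min().round(1),P[r,c,1].max().round(1),"z",np.median(z[r,c]).round(1))
E
```

```text
11.25 [515.9 229.7  35.6] [-1.7998e+02 -3.0000e-02 -5.2300e+00]
mouth 0.8 319 90
pocket 0.67 310 158
ring_blue 0.62 313 9
plate in TCP frame ((145.51800537109375, -3.709991455078125), (22.793094635009766, 68.85159301757812), 0.40763288736343384)
handle 205 298 342 [ 42.9 -10.4 -24. ] [ 45.7   9.7 -10.3] 59.0
hook 74 275 295 x 102.3 y -19.1 -10.6 z 57.2
hook 82 274 298 x 98.9 y -19.8 -9.8 z 57.0
hook 90 275 371 x 95.3 y -19.3 21.8 z 56.7
hook 98 274 371 x 91.8 y -19.6 21.7 z 56.4
hook 106 274 371 x 88.5 y -19.8 21.7 z 57.1
hook 114 274 371 x 85.0 y -19.8 21.9 z 56.9
hook 122 275 371 x 81.5 y -19.2 21.7 z 57.0
hook 130 274 371 x 78.0 y -19.8 21.8 z 57.4
hook 138 274 371 x 74.6 y -19.8 21.9 z 57.0
hook 146 274 371 x 71.1 y -19.9 22.1 z 57.0
hook 154 275 370 x 67.7 y -19.5 21.6 z 56.8
hook 162 275 371 x 64.2 y -19.4 22.0 z 57.3
hook 170 275 371 x 60.6 y -19.6 22.2 z 57.1
hook 178 276 370 x 57.2 y -19.2 21.9 z 57.4
leg 0 306 320 x 143.2 y -7.0 -0.1 z 38.9
leg 3 306 320 x 143.2 y -7.2 -0.1 z 34.2
leg 6 306 320 x 143.0 y -7.3 -0.1 z 30.2
leg 9 306 320 x 142.8 y -7.5 -0.1 z 25.5
leg 12 307 320 x 142.9 y -7.1 -0.1 z 20.2
leg 15 308 320 x 142.8 y -6.7 -0.1 z 15.1
leg 18 311 317 x 142.6 y -5.1 -1.8 z 10.1
leg 21 319 321 x 141.1 y -0.7 0.4 z 9.0
```

Alignment is good: leg axis about 147 mm ahead at tool y +3.6, yaw within 0.5°, tool underside at z ≈ 40. I lower 28 mm and advance.

Call:
arm_command(
  motion=[
    {"offset": [0,0,0.014],"spin": 0},
    {"offset": [0,0,0.014],"spin": 0},
    {"offset": [0,0,0],"spin": 0},
  ],
)

```text
time_s: 11.82
ee_pos: [514.3, 229.0, 5.1]
ee_rot: [179.9, 0.2, -5.3]
force: [0.8, 0.8, -1.7]
gripper_width: 21.9
gripper_force: 40.0
```

Call:
arm_command(
  motion=[
    {"offset": [0.01,0,0],"spin": 0},
    {"offset": [0.01,0,0],"spin": 0},
    {"offset": [0.01,0,0],"spin": 0},
    {"offset": [0.006,0,0],"spin": 0},
    {"offset": [0,0,0],"spin": 0},
  ],
)

```text
time_s: 12.45
ee_pos: [552.1, 226.2, 7.1]
ee_rot: [-180.0, -0.0, -5.4]
force: [-0.4, 0.3, -2.8]
gripper_width: 21.9
gripper_force: 40.0
```

```bash
python3 look.py w5; python3 - <<'E'
import numpy as np
from h import env
print(env.state()["force"])
f=np.load("pics/w5_pts.npz");P=f["P"].reshape(480,640,3);z=f["z"].reshape(480,640)
ok=(P[...,2]>-100)&(P[...,2]<60)
for r in range(10,120,6):
    k=(z[r]>9)&ok[r];k[:250]=0;k[400:]=0;c=np.nonzero(k)[0]
    if len(c):print(r,c.min(),c.max(),"x",np.median(P[r,c,0]).round(1),"y",P[r,c,1].min().round(1),P[r,c,1].max().round(1),"z",np.median(z[r,c]).round(1))
E
```

```text
12.45 [552.1 226.2   7.1] [-1.7999e+02 -1.0000e-02 -5.3700e+00]
mouth 0.94 319 93
pocket 0.67 313 158
ring_blue 0.57 315 59
plate in TCP frame ((122.35868072509766, -4.1002197265625), (48.515403747558594, 68.90300750732422), 0.34820854663848877)
[ 0.07850713 -0.37146607 -2.05181095]
10 297 319 x 119.9 y -8.0 -0.4 z 62.8
16 297 319 x 118.0 y -8.0 -0.4 z 61.6
22 297 319 x 116.2 y -8.0 -0.4 z 60.2
28 298 319 x 114.6 y -7.9 -0.4 z 58.0
34 298 319 x 112.9 y -8.1 -0.4 z 55.8
40 299 319 x 111.3 y -7.7 -0.4 z 53.0
46 299 319 x 109.7 y -8.0 -0.4 z 50.2
52 301 319 x 107.9 y -7.1 -0.4 z 47.5
58 301 319 x 106.6 y -7.8 -0.5 z 41.9
64 303 319 x 106.8 y -7.6 -0.5 z 27.6
70 307 316 x 106.6 y -6.1 -2.0 z 12.8
76 274 296 x 101.5 y -19.6 -10.2 z 28.5
82 274 298 x 98.8 y -19.6 -9.9 z 28.7
88 274 366 x 96.2 y -19.8 19.6 z 27.9
94 274 371 x 93.6 y -19.5 21.7 z 28.3
100 274 371 x 91.1 y -19.7 21.7 z 28.3
106 274 371 x 88.5 y -19.8 21.6 z 28.5
112 274 371 x 85.8 y -19.8 21.7 z 28.4
118 275 372 x 83.2 y -19.1 22.4 z 28.6
```

View pics/w5.png

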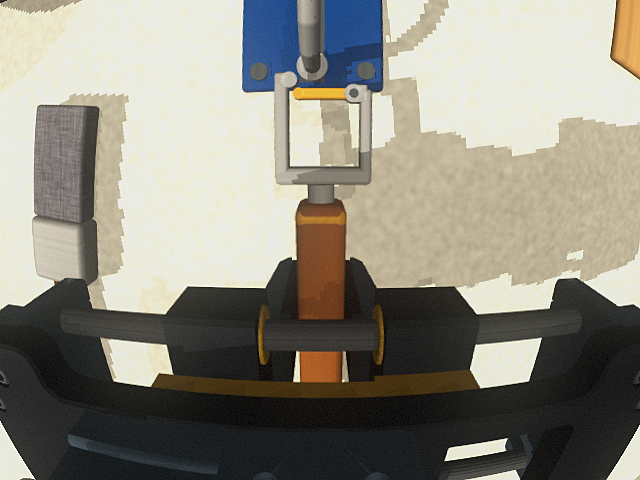

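The leg is at (311,70), just in front of the mouth, about 111 mm ahead at tool y +4.2. I shift 1.2 mm sideways and push in gently.

Call:
arm_command(
  motion=[
    {"offset": [0,-0.0012,0],"spin": 0},
    {"offset": [0.004,0,0],"spin": 0},
    {"offset": [0.004,0,0],"spin": 0},
    {"offset": [0.004,0,0],"spin": 0},
    {"offset": [0,0,0],"spin": 0},
  ],
)

```text
time_s: 13.28
ee_pos: [563.1, 226.3, 6.9]
ee_rot: [180.0, 0.1, -5.4]
force: [-3.0, 0.1, -0.3]
gripper_width: 21.4
gripper_force: 40.0
```

Call:
arm_command(
  motion=[
    {"offset": [0.003,0,0],"spin": 0},
    {"offset": [0.003,0,0],"spin": 0},
    {"offset": [0.003,0,0],"spin": 0},
    {"offset": [0,0,0],"spin": 0},
  ],
)

```text
time_s: 13.78
ee_pos: [572.1, 225.1, 6.6]
ee_rot: [180.0, 0.1, -5.4]
force: [-4.2, -0.4, -3.0]
gripper_width: 21.7
gripper_force: 40.0
```

Call:
arm_command(
  motion=[
    {"offset": [0.003,0,0],"spin": 0},
    {"offset": [0.003,0,0],"spin": 0},
    {"offset": [0.003,0,0],"spin": 0},
    {"offset": [0,0,0],"spin": 0},
  ],
)

```text
time_s: 14.28
ee_pos: [582.1, 224.2, 6.9]
ee_rot: [180.0, -0.0, -5.4]
force: [-2.7, -3.0, -3.2]
gripper_width: 21.7
gripper_force: 40.0
```

Call:
arm_command(
  motion=[
    {"offset": [0.003,0,0],"spin": 0},
    {"offset": [0.002,0,0],"spin": 0},
    {"offset": [0,0,0],"spin": 0},
  ],
)

```text
time_s: 14.65
ee_pos: [587.5, 224.0, 7.2]
ee_rot: [-180.0, -0.1, -5.4]
force: [-2.4, -2.6, -3.1]
gripper_width: 21.7
gripper_force: 40.0
```

Call:
arm_command(
  motion=[
    {"offset": [0.0015,0,0],"spin": 0},
    {"offset": [0.0015,0,0],"spin": 0},
    {"offset": [0,0,0],"spin": 0},
  ],
)

```text
time_s: 15.02
ee_pos: [590.5, 223.8, 7.3]
ee_rot: [-180.0, -0.1, -5.3]
force: [-0.5, -5.1, -3.3]
gripper_width: 22.0
gripper_force: 40.0
```

```bash
python3 look.py w6; python3 - <<'E'
import cv2
p=cv2.imread("pics/w6.png")[40:200,240:400];cv2.imwrite("pics/w6c.png",cv2.resize(p,None,fx=3.5,fy=3.5))
E
```

```text
15.025 [590.5 223.8   7.3] [-1.7999e+02 -1.0000e-01 -5.3500e+00]
pocket 0.93 310 156
ring_blue 0.77 314 135
ring_blue 0.6 312 156
plate in TCP frame ((103.48513793945312, -23.735713958740234), (86.36849975585938, 28.252347946166992), 0.930324375629425)
```

View pics/w6c.png

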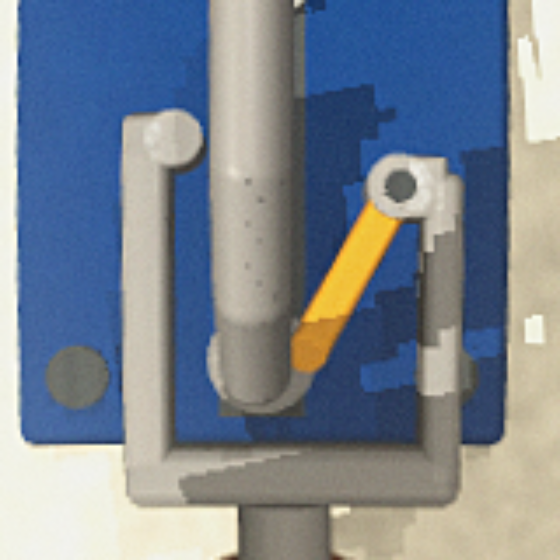

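The crop shows the leg deep inside the fork, with the gate still open about 60° and its tip on the leg's side at (305,360). A little further is needed.

Call:
arm_command(
  motion=[
    {"offset": [0.0015,0,0],"spin": 0},
    {"offset": [0.001,0,0],"spin": 0},
    {"offset": [0,0,0],"spin": 0},
  ],
)

```text
time_s: 15.6
ee_pos: [592.9, 224.8, 7.4]
ee_rot: [-179.9, -0.1, -5.3]
force: [-0.2, 0.6, -2.5]
gripper_width: 21.6
gripper_force: 40.0
```

The side force dropped from −5 to 0 N, so the gate has probably snapped shut. I check the brass's angle numerically.

```bash
cat > gate.py <<'E'
from h import *
s=env.state();p,d=env.grab_frame("wrist");c=p[40:200,260:390];cv2.imwrite("pics/g%d.png"%(s["time_s"]*100),c)
k=cv2.inRange(cv2.cvtColor(c,cv2.COLOR_BGR2HSV),(15,150,90),(32,255,255));v,u=np.nonzero(k)
print(len(u),u.min()+260,u.max()+260,v.min()+40,v.max()+40,cv2.minAreaRect(np.c_[u+260,v+40].astype(np.float32)),s["force"])
E
python3 gate.py
```

```text
293 293 345 88 99 ((319.0, 93.5), (52.0, 11.0), 0.0) [-0.20526239  0.64063039 -2.51114248]
```

The gate is shut: its line in the picture is at 0°, at row 93. Now the tug back.

Call:
arm_command(
  motion=[
    {"offset": [-0.004,0,0],"spin": 0},
    {"offset": [-0.004,0,0],"spin": 0},
    {"offset": [-0.004,0,0],"spin": 0},
    {"offset": [-0.004,0,0],"spin": 0},
    {"offset": [0,0,0],"spin": 0},
  ],
)

```text
time_s: 16.27
ee_pos: [575.7, 225.3, 7.1]
ee_rot: [-180.0, 0.0, -5.3]
force: [1.0, 0.1, -2.0]
gripper_width: 22.1
gripper_force: 40.0
```

Call:
arm_command(
  motion=[
    {"offset": [-0.001,0,0],"spin": 0},
    {"offset": [0,0,0],"spin": 0},
  ],
)

```text
time_s: 16.52
ee_pos: [575.2, 225.3, 7.1]
ee_rot: [-180.0, -0.0, -5.3]
force: [-0.4, -0.4, -2.3]
gripper_width: 21.6
gripper_force: 40.0
```

Call:
arm_command(
  motion=[
    {"offset": [-0.0007,0,0],"spin": 0},
    {"offset": [0,0,0],"spin": 0},
  ],
)

```text
time_s: 16.77
ee_pos: [574.7, 225.3, 7.1]
ee_rot: [-180.0, -0.0, -5.3]
force: [0.6, -0.5, -1.7]
gripper_width: 21.7
gripper_force: 40.0
```

Call:
arm_command(
  motion=[
    {"offset": [-0.0006,0,0],"spin": 0},
    {"offset": [0,0,0],"spin": 0},
  ],
)

```text
time_s: 17.02
ee_pos: [574.5, 225.4, 7.1]
ee_rot: [-180.0, -0.1, -5.3]
force: [2.3, -0.0, -2.9]
gripper_width: 21.8
gripper_force: 40.0
```

Call:
arm_command(
  motion=[
    {"offset": [-0.0006,0,0],"spin": 0},
    {"offset": [0,0,0],"spin": 0},
  ],
)

```text
time_s: 17.27
ee_pos: [574.4, 225.4, 7.2]
ee_rot: [-180.0, -0.1, -5.3]
force: [5.2, -2.3, -4.8]
gripper_width: 21.4
gripper_force: 40.0
```

Now at about 5 N. I hold it for a second.

Call:
arm_command(
  motion=[
    {"offset": [0,0,0],"spin": 0},
    {"offset": [0,0,0],"spin": 0},
    {"offset": [0,0,0],"spin": 0},
  ],
)

```text
time_s: 17.65
ee_pos: [574.4, 225.4, 7.2]
ee_rot: [-180.0, -0.1, -5.3]
force: [5.3, -0.7, -4.6]
gripper_width: 22.0
gripper_force: 40.0
```

Call:
arm_command(
  motion=[
    {"offset": [0,0,0],"spin": 0},
    {"offset": [0,0,0],"spin": 0},
    {"offset": [0,0,0],"spin": 0},
  ],
)

```text
time_s: 18.02
ee_pos: [574.5, 225.4, 7.2]
ee_rot: [-180.0, -0.1, -5.3]
force: [5.6, -1.9, -4.6]
gripper_width: 21.7
gripper_force: 40.0
```

Call:
arm_command(
  motion=[
    {"offset": [0,0,0],"spin": 0},
    {"offset": [0,0,0],"spin": 0},
    {"offset": [0,0,0],"spin": 0},
  ],
)

```text
time_s: 18.4
ee_pos: [574.5, 225.4, 7.2]
ee_rot: [-180.0, -0.1, -5.3]
force: [5.2, -0.7, -4.5]
gripper_width: 21.5
gripper_force: 40.0
```

Call:
arm_command(
  motion=[
    {"offset": [0.002,0,0],"spin": 0},
    {"offset": [0.003,0,0],"spin": 0},
    {"offset": [0.002,0,0],"spin": 0},
    {"offset": [0,0,0],"spin": 0},
  ],
)

```text
time_s: 18.9
ee_pos: [580.0, 224.8, 7.0]
ee_rot: [-180.0, 0.0, -5.4]
force: [0.2, -0.2, -2.7]
gripper_width: 21.9
gripper_force: 40.0
```

Call:
arm_command(
  motion=[
    {"offset": [0,0,0.004],"spin": 0},
    {"offset": [0,0,0.004],"spin": 0},
    {"offset": [0,0,0.003],"spin": 0},
    {"offset": [0,0,0],"spin": 0},
    {"offset": [0,0,0],"spin": 0},
  ],
)

```text
time_s: 19.52
ee_pos: [580.2, 224.8, -3.9]
ee_rot: [-180.0, -0.0, -5.4]
force: [0.1, -0.1, -2.1]
gripper_width: 21.8
gripper_force: 40.0
```

Call:
arm_command(
  motion=[
    {"offset": [0,0,0.0006],"spin": 0},
    {"offset": [0,0,0],"spin": 0},
  ],
)

```text
time_s: 19.77
ee_pos: [580.2, 224.8, -4.5]
ee_rot: [-180.0, -0.0, -5.3]
force: [1.7, -0.3, -2.5]
gripper_width: 21.8
gripper_force: 40.0
```

Call:
arm_command(
  motion=[
    {"offset": [0,0,0.0004],"spin": 0},
    {"offset": [0,0,0],"spin": 0},
  ],
)

```text
time_s: 20.02
ee_pos: [580.2, 224.9, -4.9]
ee_rot: [-180.0, -0.0, -5.3]
force: [-0.8, -0.7, -1.8]
gripper_width: 21.7
gripper_force: 40.0
```

Call:
arm_command(
  motion=[
    {"offset": [0,0,0],"spin": 0},
    {"offset": [0,0,0],"spin": 0},
    {"offset": [0,0,0],"spin": 0},
    {"offset": [0,0,0],"spin": 0},
    {"offset": [0,0,0],"spin": 0},
  ],
  jaw=0.06,
)

```text
time_s: 20.65
ee_pos: [580.2, 224.8, -4.9]
ee_rot: [-180.0, -0.0, -5.3]
force: [-0.2, -0.5, 0.7]
gripper_width: 60.0
gripper_force: 0.0
```

Call:
arm_command(
  motion=[
    {"offset": [0,0,-0.01],"spin": 0},
    {"offset": [0,0,-0.02],"spin": 0},
    {"offset": [0,0,-0.03],"spin": 0},
    {"offset": [0,0,-0.03],"spin": 0},
    {"offset": [0,0,0],"spin": 0},
  ],
)

```text
time_s: 21.28
ee_pos: [582.1, 225.5, 88.3]
ee_rot: [-179.8, -0.3, -5.3]
force: [-0.2, -0.7, -0.5]
gripper_width: 60.1
gripper_force: 0.0
```

```bash
python3 - <<'E'
from h import *
s=env.state();p,d=env.grab_frame("wrist");cv2.imwrite("pics/end.png",p)
print(s["time_s"],s["ee_pos"],s["force"])
for uv in([320,240],[320,200],[280,150],[366,150]): print(uv,depthpts("wrist",[uv],d,s)[0].round(1))
E
```

```text
21.275 [582.13312888 225.52604172  88.31507011] [-0.16879343 -0.66207012 -0.47500706]
[320, 240] [585.9 225.4  23.9]
[320, 200] [613.8 222.8  23.9]
[280, 150] [649.2 248.9  -0.9]
[366, 150] [6.435e+02 1.867e+02 3.000e-01]
```

View pics/end.png

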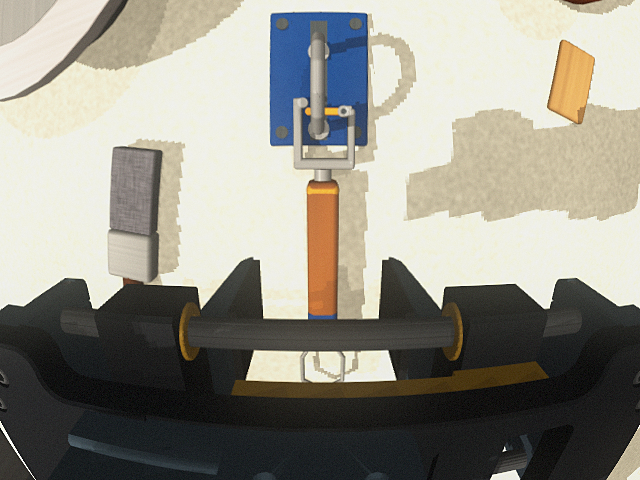

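The tool lies flat, with its handle top at z 23.9. The leg at (318,130) is inside the hook and the brass gate at row 111 is shut. The gripper is clear.

```bash
python3 -c "
from workcell import env
print(env.job_done())"
```

```text
the job is handed in; nothing more can be done
None
```

The clay ribbon tool is clipped onto the near leg of the blue plate's ring with its gate shut; it held a pull of about 5 N for over a second, lies flat on the table with the gripper clear, and the job is handed in (no verdict was returned).

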